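# Bare the processor and aim the bench magnifier at it

## Task

The processor on the green circuit board is to be inspected. Lift the loose heat sink off it and set it down gently, fins up, flat on the floor of the large bay of the black parts tray; swivel and tilt the bench magnifier so that the middle of its lens looks straight at the centre of the bared processor, and leave it so. Leave the tools and the multimeter where they lie.

Things in the scene. Friction and masses are not known exactly. Their poses are not given: they have to be found in the camera images.
- board: green circuit board 170 x 170 mm, its top 30 mm above the table, clamped in a fixed cradle (two aluminium rails along x at y = +-91 mm, 34 mm high, clips to 38 mm). It does not move. Origin: on the table under the board's centre; z up; edges along x and y. Parts on it stand at most 13 mm above it, save the metal ports (20 mm tall) along the +x edge
- processor (a point): centre of the flat top of the processor's metal lid (38 x 38 mm, on a black 54 mm socket), 38 mm above the table; at (15, 25) mm in the board's frame; axes as the board. The heat sink covers it at first
- heatsink: finned aluminium heat sink, a block 70 mm (x) x 54 mm (y) x 40 mm high, about 0.15 to 0.3 kg, upright fins running along x; the two outer fins are its y faces, flat and firm to grip. Stands loose (unclipped, not glued) on the processor lid. Origin: centre of its flat underside; z up, towards the tips of the fins
- tray: black parts tray 150 mm (x) x 196 mm (y), walls 26 mm high, 4 mm thick, floor 4 mm thick; it is heavy and does not move. A divider 22 mm high along x parts a large bay (142 mm x by 138 mm y, on the +y side) from a narrow one holding brass standoffs (-y side). Origin: centre of its underside
- tray_bay (a point): middle of the floor of the large bay, 4 mm above the table; axes as the tray: the bay reaches 71 mm either way in x, 69 mm either way in y
- magnifier: bench magnifier: grey weighted base (140 mm across, 30 mm high) with a steel post 18 mm thick; it does not move. On the post a black arm, level at 210 mm above the table, ends in a fork that holds the lens, the lens centre 100 mm from the post's axis; fork 12 mm high, its knobs 85 mm either side of the arm's line. Origin: centre of the base's underside, on the post's axis; z up
- post_axis (a point): point on the vertical swivel axis, 210 mm above the table, at the height of the arm; axes as the base
- magnifier_swivel (a joint): angle of the black arm about the vertical post, rad. At 0 the arm points along -y of the base's frame; growing values turn it anticlockwise seen from above, towards the base's +x. Range -1.6 to 1.6. Stiff: takes 0.25 N m (2.5 N at the lens) to turn and stays where it is left
- magnifier_tilt (a joint): tilt of the lens about the level axis through its centre, across the arm, rad. At 0 the lens stands upright and looks level outwards along the arm, its handle straight up; growing values make it look down, the handle leaning outwards, away from the post. Range -0.6 to 1.3. Stiff: takes 0.12 N m (1.4 N at the handle) and stays where it is left
- lens_centre (a point): centre of the round lens (glass 100 mm across in a black rim 118 mm over all, 12 mm thick). Its axes turn with the lens: -y is the direction in which the lens looks, out from the post (its optical axis), x is the tilt axis, z points to the handle
- lens_grip (a point): middle of the blue handle on the rim, 86 mm from the lens centre along the lens's z. A flat-sided bar 14 mm (along the tilt axis x) x 18 mm (y) x 44 mm long, 64 to 108 mm from the lens centre; pinched across its 14 mm from above, it can be both swivelled and tilted. Axes as lens_centre
- multimeter: red and black multimeter lying face up, 150 x 76 x 46 mm, loose; leave it alone. Origin: centre of its underside
- pump: blue desoldering pump lying on its side, 180 mm long along x, 24 mm thick, loose; leave it alone. Origin: under its middle
- pliers: pliers with blue handles lying flat, 165 mm long, 70 mm wide, 16 mm high, loose; leave them alone. Origin: at the pivot, underside
- screwdriver: screwdriver lying flat, 180 mm long along x, loose; leave it alone. Origin: under its middle
Mind the look-alikes: they are no part of the job. Of the things shaped like the heatsink, the aluminium one is meant.

How it is judged:
By the outcome, as a careful person would: the job done as asked, in the order asked, and still so for the second after the job is handed in, with the robot touching nothing.
It also fails if it takes over 64 s, if anything falls off the work surface, if the arm or the gripper's body presses on something with over 40 N, if the wrist force passes 120 N, or if a joint passes its speed limit or range.

## Robot

A 6-joint arm with a two-finger parallel gripper is mounted at the origin on the work surface. World frame = base frame: x ahead of the robot, y to its left, z up, the work surface at z = 0. Lengths are in m, angles in rad, forces in N, time in s.
With the tool pointing down it reaches from about 0.375 to 0.825 m from the base axis. Payload 5.5 kg.
Tool frame: the origin (TCP) lies between the finger pads; the fingertips stand 14 mm ahead of it and the grasp point (between the pads) lies 5 mm behind it; z points along the fingers, y is the line along which they close (so a half turn about z gives the same grasp; the last joint's range is limited). The gripper opens to 85 mm and grips with 20 to 120 N. Pads are 22 mm wide; open, the fingers measure 114 mm over their backs; the gripper's body (76 mm by 85 mm) begins 54 mm behind the grasp point. The pads swing forward as they close: fully open they stand 13 mm farther back than shut.
Start: joints at [-1.332, 0.314, -0.047, 1.21, 0, 1.571], TCP at [0.142, -0.583, 0.245] pointing down, gripper open.
Joint ranges: [-2.67, 2.67], [-0.69, 1.73], [-1.03, 1.25], [-2.08, 2.16], [-1.42, 1.45], [-3.14, 3.14]. Speed limits (rad/s): [2.39, 2.39, 3.01, 3.14, 3.14, 3.14].

## Interface

Orientations are given as a unit quaternion [w, x, y, z].
In Python, from workcell import status, capture, env gives the robot as it stands.
- The arm moves only by the tool servo_tool, never from a script. Its arguments are lists of equal length, an entry for each row: "travel": the shift along the tool's x, y, z in cm, a list of three; "rotation": the turn, a rotation vector about the tool's x, y, z in degrees, a list of three; "jaw": the finger opening in cm, from 0 to 8.54. A call has 1 to 8 rows; each row is the pose to reach, as a shift and turn from the pose commanded when the call began, along the tool's axes at that moment; what a row does not reach only later rows make up. A row lasts 1/8 s, in which the tool goes at most 62.5 mm and 10.7 degrees, less where a joint would pass 70% of its speed; a pose out of reach is approached as far as the arm can. A call with a gripper value outside its range is refused whole. The fingers move at their own pace and stop on an object; "grip_force" is the grip in N (left out, the last holds). Time passes only in rows, so rows that repeat a pose let the fingers close. It gives the time, the measured TCP pose, the force, the opening and the grip force at its end, in the units of the state.
- status.sense(): the state, without advancing time (a new reading comes with each control period).
- capture(name): name is "side" or "top"; returns a dict with "img" (420x560x3 uint8, blue, green, red), "fx", "fy", "cx", "cy" (pixels), "xyz" and "rotation" of the camera in the world. Camera axes: x right, y up, looking along -z (the intrinsics and any distortion apply to the point x, -y, -z); pixel columns grow to the right and rows downward; lengths in m; the calibration is good to about 2 mm. A picture is of the moment at which its call begins. There is no depth.
- env.job_done(): hands the job in; it is judged then, once.
The state is a dict: "time_s": time; "joint_positions": joint angles; "qvel": joint speeds; "tau": joint torques, N m; "ee_pos": TCP position; "tcp_rot": TCP orientation; "contact_force": force on the tool from outside, world axes, zero at the start; "ft_torque": the same for the moment, N m; "finger_gap": finger opening in m; "gripper_force": force on a finger pad.
Only numpy, scipy, OpenCV 4.12 (cv2) and the standard library are available. Lean on these libraries where they do the work, as an engineer would, in place of code of your own. Each camera call takes 0.05 s, during which the arm holds its last target. There are 200 camera calls.

## Working session

There is one attempt and no reset: what is moved stays moved. The work goes in short steps, Python scripts to look and compute and a tool call to move; the robot and the scene stay as the last step left them, time stands still between calls to the robot, and variables do not carry over. Pictures are saved under pics/ and viewed, at most 10 in all, crops included, and the job is handed in when it is done.

Besides the shell and the picture viewer there is one more tool, called after "Emit:" as name(argument=value, ...) on one line, values as JSON. servo_tool: Moves the arm, as the interface text tells. Its arguments: {"type":"object","properties":{"travel":{"type":"array"},"rotation":{"type":"array"},"jaw":{"type":"array"},"grip_force":{"type":"number"}},"required":["travel","rotation","jaw"]}

```bash
ls; mkdir -p pics
python3 - <<'E'
from workcell import status,capture
import cv2,numpy as np
print(status.sense())
for n in("side","top"):
    c=capture(n); cv2.imwrite(f"pics/{n}0.png",c["img"]); print(n,[c[k] for k in c if k!="img"], c.keys())
E
```

```text
pics
{'time_s': 0.0, 'joint_positions': array([-1.33201028e+00,  3.14245313e-01, -4.80660830e-02,  1.21021506e+00,
        5.65388170e-06,  1.57080216e+00]), 'qvel': array([-1.31635008e-03, -1.87788604e-03, -3.58430795e-05, -3.01865595e-04,
       -8.31331510e-04,  5.73807129e-04]), 'tau': array([-1.64807905e-03, -5.39591861e+01,  3.39747548e+01,  1.92083797e-02,
       -2.32075803e-05,  1.81739807e-06]), 'ee_pos': array([ 0.14178416, -0.58243464,  0.24442869]), 'tcp_rot': array([-8.59244248e-04,  9.92881092e-01,  1.19106629e-01, -1.00233350e-04]), 'contact_force': array([ 0.02802003,  0.86485468, -0.95828802]), 'ft_torque': array([-0.05827117,  0.00242383,  0.05601885]), 'gripper_force': 0.0, 'finger_gap': 0.08543174455188435}
side [386.8177449210732, 386.8177449210732, 282.59337513219674, 207.51195923963817, array([ 0.60610951, -0.82879506,  0.75829686]), array([ 0.87775096,  0.4784044 , -0.00166136, -0.0260714 ])] dict_keys(['img', 'fx', 'fy', 'cx', 'cy', 'xyz', 'rotation'])
top [501.698423329239, 501.698423329239, 278.70211896589507, 214.21740933299478, array([0.35499949, 0.07071761, 1.42092398]), array([-0.69792761, -0.07409218,  0.0755463 ,  0.70830795])] dict_keys(['img', 'fx', 'fy', 'cx', 'cy', 'xyz', 'rotation'])
```

View pics/side0.png

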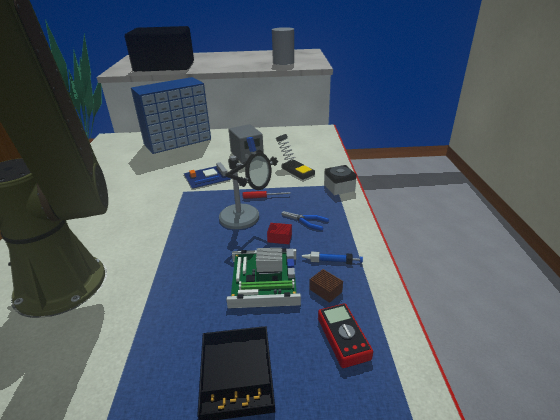

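View pics/top0.png

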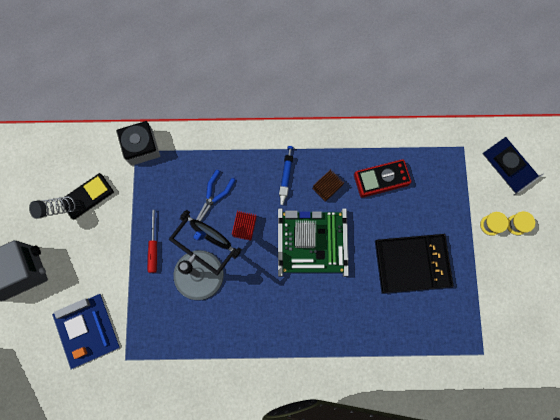

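The side picture shows the board at about (265,280), the tray at (237,370) and the magnifier at (240,190). In the top picture, the heat-sink candidates are:
- aluminium, on the board at (307,234)
- red, at (244,225)
- brown, at (328,186)

By the description I choose the aluminium one on the board and will check it close up.

```bash
cat > h.py <<'E'
import numpy as np,cv2
from scipy.spatial.transform import Rotation as R
def Rm(q): return R.from_quat([q[1],q[2],q[3],q[0]]).as_matrix()
def ray(c,uv):
    u,v=uv; d=np.array([(u-c["cx"])/c["fx"],-(v-c["cy"])/c["fy"],-1.])
    return np.array(c["xyz"]),Rm(c["rotation"])@d
def plane(c,uv,z):
    o,d=ray(c,uv); return o+d*(z-o[2])/d[2]
def tri(c1,p1,c2,p2):
    (a,d),(b,e)=ray(c1,p1),ray(c2,p2)
    s=np.linalg.lstsq(np.c_[d,-e],b-a,rcond=None)[0]
    P,Q=a+s[0]*d,b+s[1]*e; return (P+Q)/2,np.linalg.norm(P-Q)
def proj(c,X):
    p=Rm(c["rotation"]).T@(np.array(X)-c["xyz"]); return np.array([c["cx"]+c["fx"]*p[0]/-p[2],c["cy"]+c["fy"]*p[1]/p[2]])
def crop(img,x,y,w,h,k): return cv2.resize(img[y:y+h,x:x+w],None,fx=k,fy=k,interpolation=cv2.INTER_CUBIC)
E
python3 - <<'E'
from h import *
import pickle
from workcell import capture
T,S=capture("top"),capture("side"); pickle.dump((T,S),open("c0.pkl","wb"))
a,b=crop(T["img"],165,200,100,75,4),crop(T["img"],270,200,100,75,4)
c,d=crop(S["img"],205,140,100,75,4),crop(S["img"],215,235,100,75,4)
cv2.imwrite("pics/crops.png",np.vstack([np.hstack([a,b]),np.hstack([c,d])]))
def quad(c,m,z,n):
    cs=max(cv2.findContours(m.astype(np.uint8),cv2.RETR_EXTERNAL,cv2.CHAIN_APPROX_NONE)[0],key=cv2.contourArea)
    W=np.array([plane(c,p[0],z)[:2] for p in cs],np.float32)*1000
    print(n,cv2.minAreaRect(W))
hsv=cv2.cvtColor(T["img"],cv2.COLOR_BGR2HSV);h,s,v=[hsv[...,i].astype(int) for i in range(3)]
roi=np.zeros(h.shape,bool);roi[200:290,270:360]=1
quad(T,(h>40)&(h<85)&(s>90)&roi,.03,"green")
m=cv2.morphologyEx((~((h>95)&(h<130)&(s>100))&roi).astype(np.uint8),cv2.MORPH_OPEN,np.ones((3,3)));quad(T,m,.034,"cradle")
roi[:]=0;roi[225:300,370:460]=1
m=cv2.morphologyEx(((v<50)&roi).astype(np.uint8),cv2.MORPH_CLOSE,np.ones((9,9)));quad(T,m,.026,"tray")
E
```

```text
green ((575.8097534179688, -27.526512145996094), (169.90843200683594, 167.25157165527344), 89.15396118164062)
cradle ((574.078125, -28.611343383789062), (194.74139404296875, 192.13961791992188), 89.1575698852539)
tray ((510.6424865722656, -308.173583984375), (151.74195861816406, 200.81524658203125), 4.276913166046143)
```

View pics/crops.png

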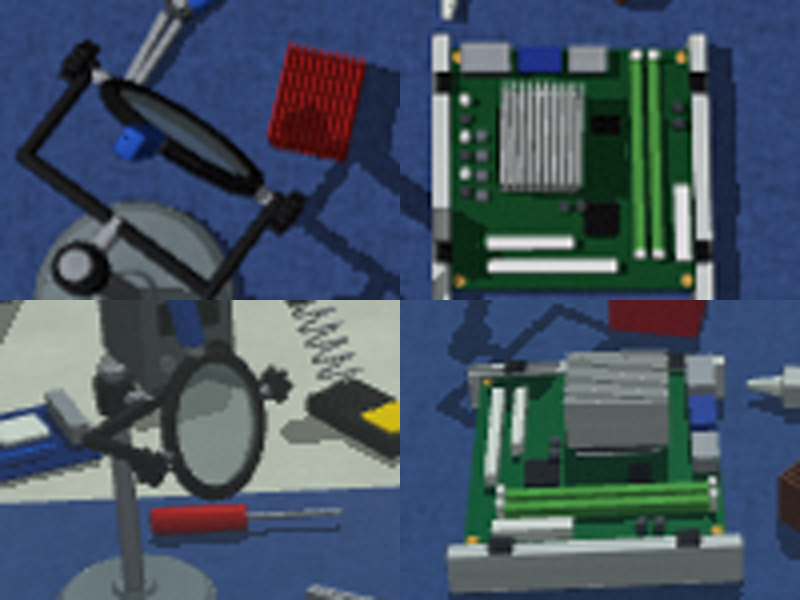

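The crops confirm the grey aluminium finned block on the board. It covers crop (502-583, 83-190) in the upper right panel, which is about (311,234) in the top image. The handle end is at about (198,235) in top and (251,146) in side, and the post top is at about (185,266) in top.

Run:
```python
from h import *
import pickle
T,S=pickle.load(open("c0.pkl","rb"))
hsv=cv2.cvtColor(T["img"],cv2.COLOR_BGR2HSV);h,s,v=[hsv[...,i].astype(int) for i in range(3)]
roi=np.zeros(h.shape,bool);roi[217:252,292:320]=1
m=((s<60)&(v>95)&roi).astype(np.uint8);m=cv2.morphologyEx(m,cv2.MORPH_CLOSE,np.ones((5,5)));
c=max(cv2.findContours(m,0,1)[0],key=cv2.contourArea)
print("hs",cv2.boundingRect(c),cv2.minAreaRect(np.float32([plane(T,p[0],.078)[:2]*1000 for p in c])))
# base disc: grey, fit circle on lower half of the contour
roi[:]=0;roi[240:310,165:232]=1
m=((s<70)&(v>60)&roi).astype(np.uint8);m=cv2.morphologyEx(m,cv2.MORPH_OPEN,np.ones((3,3)))
c=max(cv2.findContours(m,0,1)[0],key=cv2.contourArea)
W=np.array([plane(T,p[0],.03)[:2]*1000 for p in c])
print("base",cv2.minEnclosingCircle(W.astype(np.float32)))
# side view base top ellipse
hs=cv2.cvtColor(S["img"],cv2.COLOR_BGR2HSV)
print("base side", cv2.minEnclosingCircle(W.astype(np.float32))[1])
P=lambda p:np.round(p*1000,1)
for n,a,b in[("handle end",(198.2,235),(251.2,147)),("lens c",(210.5,234),(205+54/1+0,140+31.5)),("knobL",(165+19.5,200+15),(205+69,140+21)),("knobR",(165+71,200+53),(205+37.5,140+41.5))]:
    X,e=tri(T,a,S,b);print(n,P(X),round(e*1000,1))
for z in(.21,.22,.23,.24):print("post",z,P(plane(T,(185.2,266),z)))
```

```text
hs (292, 217, 28, 30) ((595.1634521484375, -6.802558898925781), (73.84374237060547, 80.03716278076172), 89.15703582763672)
base ((487.3081970214844, 291.9437561035156), 68.36375427246094)
base side 68.36375427246094
handle end [553.1 252.4 282. ] 1.7
lens c [570.4 234.5 207. ] 2.6
knobL [618.6 299.1 209.1] 2.6
knobR [522.3 171.7 208.9] 2.6
post 0.21 [491.  293.9 210. ]
post 0.22 [489.9 292.1 220. ]
post 0.23 [488.8 290.3 230. ]
post 0.24 [487.7 288.4 240. ]
```

```bash
cat >> h.py <<'E'
def down(yaw): # tool z down, tool x at yaw (deg)
    a=np.radians(yaw); return np.array([[np.cos(a),np.sin(a),0],[np.sin(a),-np.cos(a),0],[0,0,-1]])
def go(p,Rt,s=None):
    from workcell import status
    s=s or status.sense(); M=Rm(s["tcp_rot"])
    print("travel cm",np.round(M.T@(np.array(p)-s["ee_pos"])*100,2),"rot",np.round(np.degrees(R.from_matrix(M.T@Rt).as_rotvec()),2),"t",s["time_s"])
E
python3 - <<'E'
from h import *
import pickle
T,S=pickle.load(open("c0.pkl","rb"))
c=[plane(T,p,.078)[:2]*1000 for p in((295.5,220.75),(315.75,220.75),(315.75,247.5),(295.5,247.5))]
print(np.round(c,1),np.mean(c,0))
go((.591,-.004,.16),down(-.85))
E
```

```text
[[625.1  20.2]
 [624.3 -35.1]
 [550.7 -32.9]
 [551.5  21.8]] [587.89349543  -6.49827081]
travel cm [ 57.33 -45.59   8.52] rot [-6.000e-02  1.000e-02  1.453e+01] t 0.2
```

Emit:
servo_tool(travel=[[57.2,-45.4,4],[57.2,-45.4,4],[57.2,-45.4,4],[57.2,-45.4,4],[57.2,-45.4,4],[57.2,-45.4,4],[57.2,-45.4,4],[57.2,-45.4,4]], rotation=[[0,0,14.5],[0,0,14.5],[0,0,14.5],[0,0,14.5],[0,0,14.5],[0,0,14.5],[0,0,14.5],[0,0,14.5]], jaw=[8.5,8.5,8.5,8.5,8.5,8.5,8.5,8.5])

```text
time_s: 1.2
ee_pos: [0.4494, -0.1872, 0.218]
tcp_rot: [0.0, 1.0, -0.007, 0.0]
contact_force: [0.9, -0.6, 0.7]
finger_gap: 0.0852
gripper_force: 0.0
```

Run:
```python
from h import *
go((.589,-.0045,.14),down(-.85))
```

```text
travel cm [ 13.69 -18.47   7.8 ] rot [ 0.02 -0.03  0.03] t 1.2
```

Emit:
servo_tool(travel=[[13.7,-18.4,2],[13.7,-18.4,4],[13.7,-18.4,7.8],[13.7,-18.4,7.8],[13.7,-18.4,7.8],[13.7,-18.4,7.8],[13.7,-18.4,7.8]], rotation=[[0,0,0],[0,0,0],[0,0,0],[0,0,0],[0,0,0],[0,0,0],[0,0,0]], jaw=[8.5,8.5,8.5,8.5,8.5,8.5,8.5])

```text
time_s: 2.08
ee_pos: [0.588, -0.0088, 0.1409]
tcp_rot: [-0.0, 1.0, -0.007, 0.001]
contact_force: [0.1, -0.6, 0.1]
finger_gap: 0.0849
gripper_force: 0.0
```

Run:
```python
from h import *
from workcell import capture,status
T,S=capture("top"),capture("side")
cv2.imwrite("pics/near.png",np.hstack([crop(T["img"],265,195,100,100,4),crop(S["img"],215,210,100,100,4)]))
go((.589,-.0045,.062),down(-.85))
```

```text
travel cm [ 0.07 -0.43  7.9 ] rot [-0.04 -0.09  0.02] t 2.175
```

View pics/near.png

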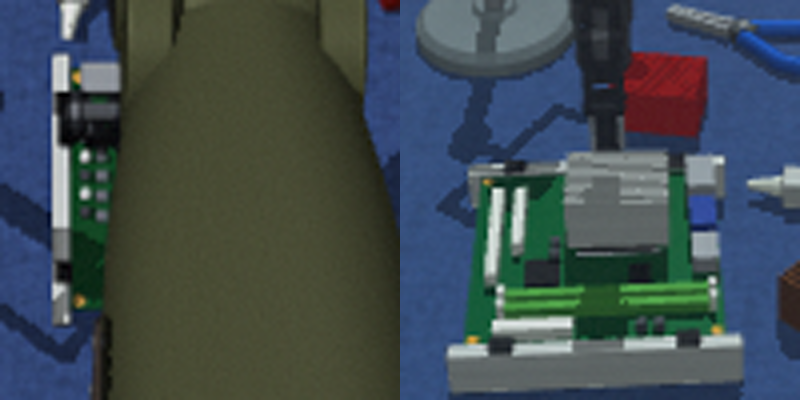

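The picture shows the gripper above the sink at side crop (605,130), about 2 px left of the sink's middle. I'll shift it slightly and go down.

Emit:
servo_tool(travel=[[0.3,-0.4,3],[0.3,-0.4,6],[0.3,-0.4,7.8],[0.3,-0.4,7.8],[0.3,-0.4,7.8],[0.3,-0.4,7.8]], rotation=[[0,0,0],[0,0,0],[0,0,0],[0,0,0],[0,0,0],[0,0,0]], jaw=[8.5,8.5,8.5,8.5,8.5,8.5])

```text
time_s: 2.92
ee_pos: [0.5921, -0.0057, 0.0632]
tcp_rot: [-0.001, 1.0, -0.005, 0.001]
contact_force: [0.7, -0.3, -0.2]
finger_gap: 0.0847
gripper_force: 0.0
```

Emit:
servo_tool(travel=[[0,0,0],[0,0,0],[0,0,0],[0,0,0],[0,0,0],[0,0,0]], rotation=[[0,0,0],[0,0,0],[0,0,0],[0,0,0],[0,0,0],[0,0,0]], jaw=[5.8,5.4,5.0,5.0,5.0,5.0], grip_force=40)

```text
time_s: 3.68
ee_pos: [0.5916, -0.0057, 0.0627]
tcp_rot: [-0.001, 1.0, -0.005, 0.001]
contact_force: [-1.2, -0.9, 6.6]
finger_gap: 0.0532
gripper_force: 43.4
```

Emit:
servo_tool(travel=[[0,0,-1],[0,0,-3],[0,0,-6],[0,0,-10],[0,0,-10]], rotation=[[0,0,0],[0,0,0],[0,0,0],[0,0,0],[0,0,0]], jaw=[5.0,5.0,5.0,5.0,5.0])

```text
time_s: 4.3
ee_pos: [0.5933, -0.0058, 0.1654]
tcp_rot: [-0.001, 1.0, -0.005, 0.003]
contact_force: [1.2, 0.2, -3.1]
finger_gap: 0.0536
gripper_force: 42.6
```

Run:
```python
from h import *
go((.511,-.286,.13),down(4.3))
```

```text
travel cm [-7.98 28.11  3.42] rot [-0.13 -0.33 -4.86] t 4.3
```

Lifted (about 3 N of weight). Now to the tray.

Emit:
servo_tool(travel=[[-1.4,5,0],[-2.8,10,0],[-4.2,15,0],[-5.7,20,1],[-7.1,25,3.2],[-8,28.1,3.2],[-8,28.1,3.2],[-8,28.1,3.2]], rotation=[[0,0,-1],[0,0,-2],[0,0,-3],[0,0,-4],[0,0,-4.8],[0,0,-4.8],[0,0,-4.8],[0,0,-4.8]], jaw=[5.0,5.0,5.0,5.0,5.0,5.0,5.0,5.0])

```text
time_s: 5.3
ee_pos: [0.5078, -0.2853, 0.1284]
tcp_rot: [-0.002, 0.999, 0.037, -0.001]
contact_force: [0.1, 0.0, -1.9]
finger_gap: 0.0532
gripper_force: 43.1
```

Run:
```python
from h import *
from workcell import capture
T,S=capture("top"),capture("side")
cv2.imwrite("pics/tray.png",np.hstack([crop(T["img"],365,215,100,100,4),crop(S["img"],185,300,120,120,3.3333)]))
go((.511,-.286,.030),down(4.3))
```

```text
travel cm [0.25 0.16 9.89] rot [-0.18  0.01  0.01] t 5.4
```

View pics/tray.png

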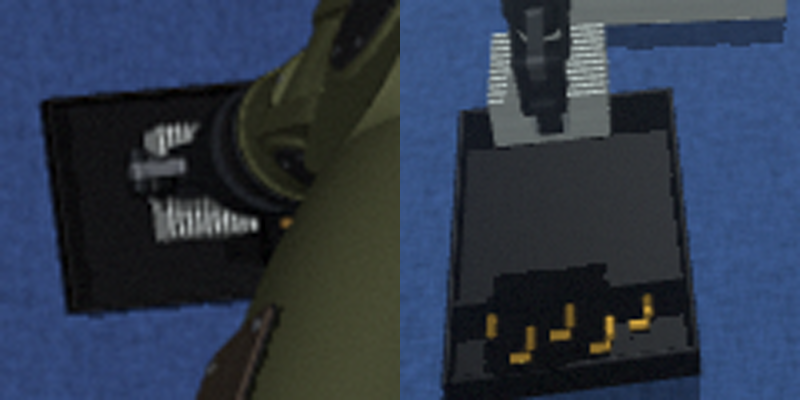

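The sink hangs level above the large bay, at about (195,185) in the left panel and (550,85) in the right, with walls clear on every side. Lowering gently.

Emit:
servo_tool(travel=[[0.2,0.2,3],[0.2,0.2,6],[0.2,0.2,8],[0.2,0.2,9],[0.2,0.2,9.5],[0.2,0.2,9.5],[0.2,0.2,9.6],[0.2,0.2,9.6]], rotation=[[0,0,0],[0,0,0],[0,0,0],[0,0,0],[0,0,0],[0,0,0],[0,0,0],[0,0,0]], jaw=[5.0,5.0,5.0,5.0,5.0,5.0,5.0,5.0])

```text
time_s: 6.4
ee_pos: [0.5109, -0.2878, 0.0339]
tcp_rot: [-0.001, 0.999, 0.037, 0.001]
contact_force: [0.1, -0.6, -2.6]
finger_gap: 0.0534
gripper_force: 43.1
```

Emit:
servo_tool(travel=[[0,0,0.15],[0,0,0.3],[0,0,0.4],[0,0,0.45],[0,0,0.5],[0,0,0.5]], rotation=[[0,0,0],[0,0,0],[0,0,0],[0,0,0],[0,0,0],[0,0,0]], jaw=[5.0,5.0,5.0,5.0,5.0,5.0])

```text
time_s: 7.15
ee_pos: [0.5104, -0.2875, 0.0288]
tcp_rot: [-0.001, 0.999, 0.037, 0.0]
contact_force: [-3.2, 2.4, 5.5]
finger_gap: 0.0532
gripper_force: 43.9
```

Contact felt, so it is on the floor. Releasing, then up.

Emit:
servo_tool(travel=[[0,0,0],[0,0,0],[0,0,0],[0,0,-1],[0,0,-4],[0,0,-9],[0,0,-14],[0,0,-20]], rotation=[[0,0,0],[0,0,0],[0,0,0],[0,0,0],[0,0,0],[0,0,0],[0,0,0],[0,0,0]], jaw=[5.8,6.8,7.4,7.4,7.4,7.4,7.4,7.4])

```text
time_s: 8.15
ee_pos: [0.5099, -0.2877, 0.2301]
tcp_rot: [-0.001, 0.999, 0.037, -0.0]
contact_force: [0.3, 0.3, -0.8]
finger_gap: 0.0741
gripper_force: 0.0
```

Run:
```python
from h import *
from workcell import status
C=np.array([.5905,-.0035,.038]); post=np.array([.489,.2935]); 
d=C[:2]-post; D=np.linalg.norm(d); u=d/D
print("arm target dir deg",np.degrees(np.arctan2(*u[::-1])),"D",D,"tilt",np.degrees(np.arctan2(.172,D-.1)),"lens",post+.1*u)
L=np.array([.5705,.2350]); a=L-post; print("arm now",np.degrees(np.arctan2(a[1],a[0])),np.linalg.norm(a))
h=np.array([.5531,.2524,.282])-np.array([*L,.21]); ua=a/np.linalg.norm(a)
print("tilt now",np.degrees(np.arctan2(h[:2]@ua,h[2])),np.linalg.norm(h))
go((.5531,.2524,.40),down(-35))
print(status.sense()["joint_positions"])
```

```text
arm target dir deg -71.13209382979568 D 0.3138650187580642 tilt 38.807827514836404 lens [0.52133874 0.19887333]
arm now -35.6704603573019 0.10032198163912036
tilt now -18.636547828993457 0.0760888953790236
travel cm [  8.3  -53.59 -16.85] rot [-0.15  0.07 39.24] t 8.15
[-5.14851349e-01  2.93873288e-01 -1.08519028e-01  1.17021124e+00
  2.12976254e-03  2.55266785e+00]
```

Run:
```python
from h import *
import pickle
from workcell import capture
T,S=pickle.load(open("c0.pkl","rb"))
for c,roi in((T,(190,225,206,245)),(S,(240,138,262,152))):
    hsv=cv2.cvtColor(c["img"],cv2.COLOR_BGR2HSV); x0,y0,x1,y1=roi; q=hsv[y0:y1,x0:x1]
    m=(abs(q[...,0].astype(int)-110)<14)&(q[...,1]>150)&(q[...,2]>(140 if c is T else 90)); ys,xs=np.nonzero(m); print("blue x",xs.min()+x0,xs.max()+x0,"y",ys.min()+y0,ys.max()+y0,"mean",xs.mean()+x0,ys.mean()+y0,m.sum())
L=np.array([.5705,.2350,.21]);ua=np.array([np.cos(np.radians(-35.7)),np.sin(np.radians(-35.7)),0])
for t in(0,-8,-16,-24,-32):
    h=np.array([0,0,np.cos(np.radians(t))])+np.sin(np.radians(t))*ua
    print(t,[np.round(proj(c,L+r*h),1) for c in(T,S) for r in(.064,.108)])
t2=capture("top");s2=capture("side")
print(np.round(proj(t2,L),1),np.round(proj(s2,L),1))
cv2.imwrite("pics/after.png",np.vstack([np.hstack([crop(t2["img"],165,200,100,75,4),crop(t2["img"],365,220,100,75,4)]),np.hstack([crop(s2["img"],205,130,100,75,4),crop(s2["img"],185,310,100,75,4)])]))
```

```text
blue x 194 200 y 232 239 mean 196.63636363636363 235.24242424242425 33
blue x 247 255 y 138 150 mean 251.47540983606558 143.91803278688525 61
0 [array([206.4, 228.4]), array([203.6, 224.9]), array([257.4, 151.6]), array([256.5, 137.7])]
-8 [array([204.2, 231.6]), array([199.7, 230.4]), array([255. , 151.1]), array([252.4, 137.1])]
-16 [array([202. , 234.8]), array([196. , 235.9]), array([252.7, 151.1]), array([248.5, 137.1])]
-24 [array([200.1, 237.9]), array([192.5, 241.4]), array([250.5, 151.4]), array([244.8, 137.8])]
-32 [array([198.3, 241. ]), array([189.5, 246.7]), array([248.6, 152.1]), array([241.5, 139.1])]
[210.1 233.2] [258.6 170.7]
```

View pics/after.png

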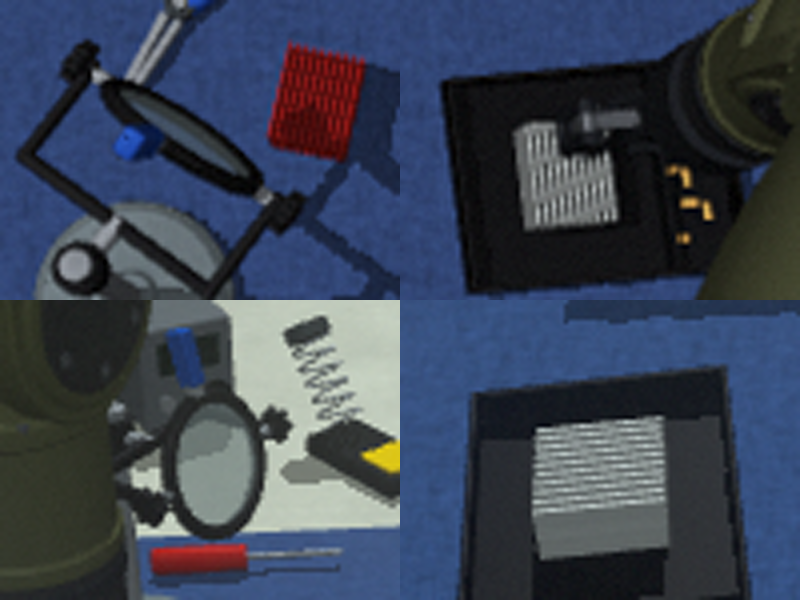

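The sink stands flat, fins up, in the bay: (565,175) in the upper right panel and (600,480) in the lower right. The handle end is at about (197,235) in top and (250,137) in side, so the tilt is about -15°.

```bash
cat >> h.py <<'E'
POST=np.array([.489,.2935,.21])
def mag(a,t,r,post=POST):
    a,t=np.radians([a,t]); ua=np.array([np.cos(a),np.sin(a),0]); Z=np.array([0,0,1.])
    h=np.cos(t)*Z+np.sin(t)*ua; x=-(np.cos(t)*ua-np.sin(t)*Z)
    return post+.1*ua+r*h, np.c_[x,np.cross(-h,x),-h]
E
python3 - <<'E'
from h import *
p,M=mag(-35.7,-15,.16); print(p)
p0,M0=mag(-35.7,0,.16); p0=p+[0,0,.03]; go(p0,M0); go(p,M)
E
```

```text
[0.53657912 0.25931093 0.36454813]
travel cm [  6.49 -54.54 -15.98] rot [ 8.5000e-01  4.0000e-02 -1.4006e+02] t 8.25
travel cm [  6.45 -54.56 -12.98] rot [ -17.46   -6.61 -139.16] t 8.25
```

Emit:
servo_tool(travel=[[0.5,-4,-4],[1,-8,-8],[2,-13,-12],[2.5,-19,-16],[3,-25,-16],[4,-31,-16],[5,-37,-16],[6,-43,-16]], rotation=[[0,0,-10],[0,0,-20],[0,0,-30],[0,0,-40],[0,0,-50],[0,0,-60],[0,0,-70],[0,0,-80]], jaw=[5,5,5,5,5,5,5,5])

```text
time_s: 9.25
ee_pos: [0.538, 0.1438, 0.3898]
tcp_rot: [-0.001, 0.74, 0.673, 0.001]
contact_force: [1.5, 0.7, -0.0]
finger_gap: 0.0501
gripper_force: 0.0
```

Run:
```python
from h import *
p,M=mag(-35.7,-15,.16)
p0,M0=mag(-35.7,0,.16); p0=p+[0,0,.03]; go(p0,M0); go(p,M)
```

```text
travel cm [11.49 -1.24 -0.45] rot [  0.12  -0.11 -59.73] t 9.25
travel cm [11.48 -1.24  2.55] rot [ -7.7  -13.72 -59.4 ] t 9.25
```

Emit:
servo_tool(travel=[[5,-0.5,-0.5],[10,-1,-0.5],[11.5,-1.2,0],[11.5,-1.2,0.5],[11.5,-1.2,1.5],[11.5,-1.2,2.5],[11.5,-1.2,2.5],[11.5,-1.2,2.5]], rotation=[[0,0,-10],[0,0,-20],[0,0,-30],[-2,-3,-40],[-4,-7,-50],[-7.7,-13.7,-59.4],[-7.7,-13.7,-59.4],[-7.7,-13.7,-59.4]], jaw=[5,5,5,5,5,5,5,5])

```text
time_s: 10.25
ee_pos: [0.5377, 0.2577, 0.3653]
tcp_rot: [0.123, 0.307, 0.943, -0.04]
contact_force: [-0.5, -0.8, 0.2]
finger_gap: 0.0498
gripper_force: 0.0
```

Run:
```python
from h import *
from workcell import capture
go(*mag(-35.7,-15,.16));go(*mag(-35.7,-15,.083))
T,S=capture("top"),capture("side")
cv2.imwrite("pics/hand.png",np.hstack([crop(T["img"],155,190,100,100,4),crop(S["img"],205,100,100,100,4)]))
```

```text
travel cm [0.2  0.07 0.03] rot [-0.07 -0.12 -0.41] t 10.25
travel cm [0.19 0.08 7.73] rot [-0.07 -0.12 -0.41] t 10.25
```

View pics/hand.png

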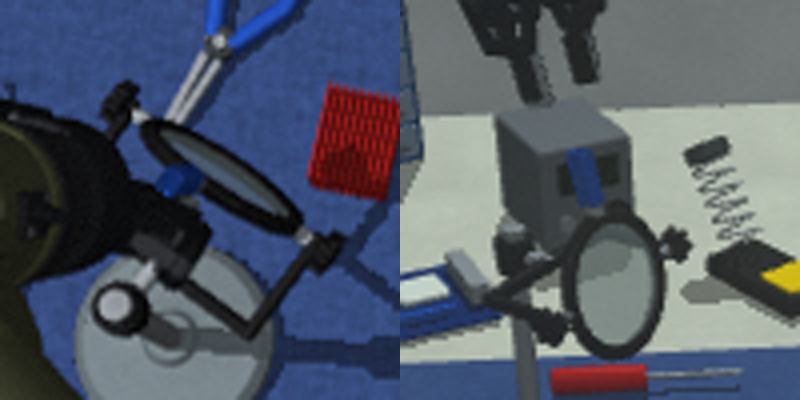

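The side panel shows the fingers straddling the handle's line: tips at (537,100) and (590,80), with the handle axis passing (577,150) to (562,90). Descending along it.

Emit:
servo_tool(travel=[[0.2,0.1,2],[0.2,0.1,4],[0.2,0.1,6],[0.2,0.1,7.5],[0.2,0.1,7.5],[0.2,0.1,7.5]], rotation=[[0,0,-0.4],[0,0,-0.4],[0,0,-0.4],[0,0,-0.4],[0,0,-0.4],[0,0,-0.4]], jaw=[5,5,5,5,5,5])

```text
time_s: 11.1
ee_pos: [0.5529, 0.2481, 0.2924]
tcp_rot: [0.124, 0.304, 0.944, -0.04]
contact_force: [0.3, 0.0, 0.8]
finger_gap: 0.0502
gripper_force: 0.0
```

Emit:
servo_tool(travel=[[0,0,0],[0,0,0],[0,0,0],[0,0,0],[0,0,0],[0,0,0]], rotation=[[0,0,0],[0,0,0],[0,0,0],[0,0,0],[0,0,0],[0,0,0]], jaw=[3,2,1,1,1,1], grip_force=30)

```text
time_s: 11.85
ee_pos: [0.5525, 0.248, 0.2922]
tcp_rot: [0.124, 0.303, 0.944, -0.041]
contact_force: [-2.5, -2.6, 5.8]
finger_gap: 0.0138
gripper_force: 33.2
```

```bash
cat > arc.py <<'E'
from h import *
from workcell import status
def arc(das,dts,post=POST):
    s=status.sense(); M=Rm(s["tcp_rot"]); p=np.array(s["ee_pos"])
    x=M[:,1]; x=np.array([x[0],x[1],0]);x/=np.linalg.norm(x)
    ua=np.array([-x[1],x[0],0]); ua*=np.sign(ua@[.5,-.8,0]); ax=np.cross([0,0,1],ua) # +turn leans handle outwards
    print("arm",np.degrees(np.arctan2(ua[1],ua[0])),"tool tilt",np.degrees(np.arcsin(-M[:,2]@ua)))
    c=post+.1*ua; q=p-c; print("handle polar tilt",np.degrees(np.arctan2(q@ua,q[2])),"r",np.hypot(q@ua,q[2]),"side",q@ax)
    for da,dt in zip(das,dts):
        A=R.from_rotvec(np.array([0,0,1])*np.radians(da)); B=R.from_rotvec(ax*np.radians(dt))
        p2=A.apply(c-post+B.apply(q))+post; M2=(A*B).as_matrix()@M
        print(np.round(M.T@(p2-p)*100,2).tolist(),np.round(np.degrees(R.from_matrix(M.T@M2).as_rotvec()),1).tolist())
E
python3 - <<'E'
from arc import *
from workcell import capture
T=capture("top");cv2.imwrite("pics/lid.png",crop(T["img"],270,200,100,75,4))
hsv=cv2.cvtColor(T["img"],cv2.COLOR_BGR2HSV);roi=np.zeros(hsv.shape[:2],np.uint8);roi[222:250,293:325]=1
m=((hsv[...,1]<70)&(hsv[...,2]>80)).astype(np.uint8)*roi
c=max(cv2.findContours(m,0,1)[0],key=cv2.contourArea);print(cv2.boundingRect(c),cv2.minAreaRect(np.float32([plane(T,p[0],.038)[:2]*1000 for p in c])))
arc(np.linspace(-5,-35,7),[0]*7)
E
```

```text
(297, 229, 14, 14) ((590.8460083007812, -2.7969970703125), (36.409305572509766, 37.08245849609375), 88.71139526367188)
arm -35.62320759264036 tool tilt -14.963392284762584
handle polar tilt -14.909512304846725 r 0.08512647471942388 side -3.2253692405755444e-05
[0.03, -0.68, -0.01] [1.3, 0.0, 4.8]
[0.12, -1.36, -0.03] [2.6, 0.0, 9.7]
[0.26, -2.02, -0.07] [3.9, 0.0, 14.5]
[0.46, -2.67, -0.12] [5.2, 0.0, 19.3]
[0.71, -3.3, -0.18] [6.5, 0.0, 24.2]
[1.01, -3.9, -0.26] [7.7, 0.1, 29.0]
[1.37, -4.48, -0.36] [9.0, 0.1, 33.8]
```

View pics/lid.png

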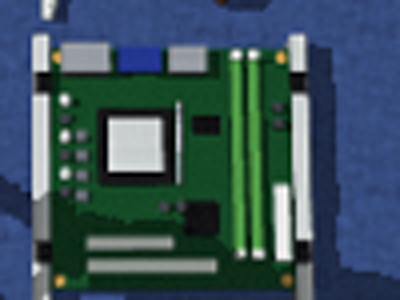

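The bared lid is clearly seen at top pixel (304,236), which is world (591,-3) mm. The handle is held square, so I'll swivel.

Emit:
servo_tool(travel=[[0.03,-0.68,0],[0.12,-1.36,-0.03],[0.26,-2.02,-0.07],[0.46,-2.67,-0.12],[0.71,-3.3,-0.18],[1.0,-3.9,-0.26],[1.37,-4.48,-0.36],[1.37,-4.48,-0.36]], rotation=[[1.3,0,4.8],[2.6,0,9.7],[3.9,0,14.5],[5.2,0,19.3],[6.5,0,24.2],[7.7,0.1,29],[9,0.1,33.8],[9,0.1,33.8]], jaw=[1,1,1,1,1,1,1,1])

```text
time_s: 12.9
ee_pos: [0.5147, 0.2195, 0.2922]
tcp_rot: [0.106, 0.573, 0.809, -0.076]
contact_force: [-2.9, -1.7, 5.6]
finger_gap: 0.0135
gripper_force: 33.2
```

Run:
```python
from arc import *
arc([0]*8,np.linspace(5,40,8))
```

```text
arm -70.63889100774908 tool tilt -14.964165760476341
handle polar tilt -14.806867867955248 r 0.08500939606397193 side -0.0003106374198507851
[-0.74, -0.0, 0.03] [-0.0, 5.0, -0.0]
[-1.48, -0.0, 0.13] [-0.0, 10.0, -0.0]
[-2.2, -0.0, 0.3] [-0.0, 15.0, -0.0]
[-2.91, -0.0, 0.52] [-0.0, 20.0, -0.0]
[-3.59, -0.0, 0.81] [-0.0, 25.0, -0.1]
[-4.25, 0.0, 1.15] [-0.0, 30.0, -0.1]
[-4.87, 0.0, 1.55] [-0.0, 35.0, -0.1]
[-5.46, 0.0, 2.0] [-0.0, 40.0, -0.1]
```

Emit:
servo_tool(travel=[[-0.74,0,0.03],[-1.48,0,0.13],[-2.2,0,0.3],[-2.91,0,0.52],[-3.59,0,0.81],[-4.25,0,1.15],[-4.87,0,1.55],[-5.46,0,2.0]], rotation=[[0,5,0],[0,10,0],[0,15,0],[0,20,0],[0,25,0],[0,30,0],[0,35,0],[0,40,0]], jaw=[1,1,1,1,1,1,1,1])

```text
time_s: 13.9
ee_pos: [0.5341, 0.1657, 0.2873]
tcp_rot: [-0.179, 0.564, 0.796, 0.127]
contact_force: [-2.9, 2.3, 0.1]
finger_gap: 0.0136
gripper_force: 32.4
```

Run:
```python
from arc import *
C=np.array([.5908,-.003,.038]);d=(C-POST)[:2];D=np.linalg.norm(d);print("want",np.degrees(np.arctan2(d[1],d[0])),np.degrees(np.arctan2(.172,D-.1)))
arc([0]*3,[5,10,14])
```

```text
want -71.05065721253884 38.85704831237455
arm -70.59343611823384 tool tilt 25.34102220005435
handle polar tilt 24.665007640338903 r 0.08503036935800808 side 5.699551908178689e-05
[-0.74, 0.0, 0.02] [0.0, 5.0, -0.0]
[-1.48, 0.0, 0.11] [0.0, 10.0, -0.0]
[-2.06, 0.0, 0.23] [0.0, 14.0, -0.0]
```

Emit:
servo_tool(travel=[[-0.74,0,0.02],[-1.48,0,0.11],[-2.03,-0.05,0.22],[-2.03,-0.05,0.22],[-2.03,-0.05,0.22]], rotation=[[0,5,0],[0,10,0],[0,13.8,0.3],[0,13.8,0.3],[0,13.8,0.3]], jaw=[1,1,1,1,1])

```text
time_s: 14.52
ee_pos: [0.5396, 0.1482, 0.2756]
tcp_rot: [-0.273, 0.548, 0.768, 0.191]
contact_force: [-2.0, -3.8, 2.9]
finger_gap: 0.014
gripper_force: 33.4
```

Run:
```python
from arc import *
from workcell import capture,status
arc([0],[0]); s=status.sense();print(s["joint_positions"],s["contact_force"])
T,S=capture("top"),capture("side")
cv2.imwrite("pics/m1.png",np.hstack([crop(T["img"],165,195,100,100,4),crop(S["img"],195,110,100,100,4)]))
```

```text
arm -70.9015003057144 tool tilt 38.89064540111533
handle polar tilt 39.373279654036374 r 0.0848644270097519 side 0.000288645285376473
[0.0, 0.0, 0.0] [0.0, 0.0, 0.0]
[-0.06491174  0.42263473  0.00314589  1.45864003  0.61530281  1.07595658] [-1.98690532 -3.7979259   2.94413019]
```

View pics/m1.png

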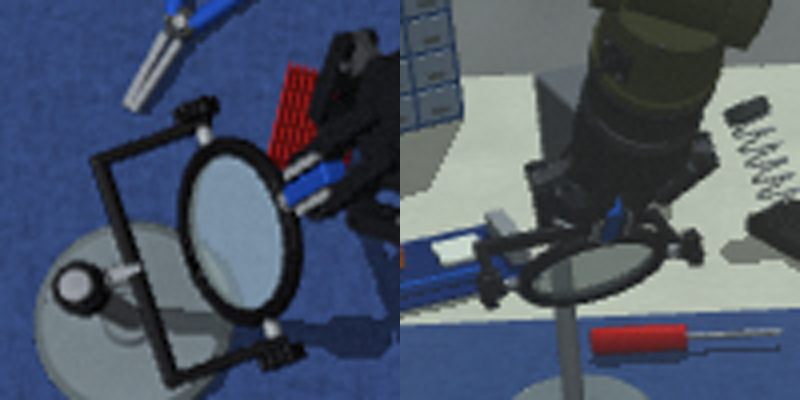

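The lens now faces the processor: lens centre at about (240,233) in the left panel, knobs at (195,112) and (282,352), and the handle in the jaws at (310,188). Releasing and backing off to measure.

Emit:
servo_tool(travel=[[0,0,0],[0,0,0],[0,0,0],[0,0,-2],[0,0,-5],[0,0,-9],[0,0,-13],[0,0,-13]], rotation=[[0,0,0],[0,0,0],[0,0,0],[0,0,0],[0,0,0],[0,0,0],[0,0,0],[0,0,0]], jaw=[2,3,4,4,4,4,4,4])

```text
time_s: 15.62
ee_pos: [0.568, 0.0704, 0.3786]
tcp_rot: [-0.271, 0.548, 0.768, 0.192]
contact_force: [-0.5, 0.4, -0.1]
finger_gap: 0.0401
gripper_force: 0.0
```

Run:
```python
from h import *
import pickle
from workcell import capture,status
T,S=capture("top"),capture("side");pickle.dump((T,S),open("c1.pkl","wb"))
cv2.imwrite("pics/m2.png",np.hstack([crop(T["img"],175,205,80,100,5),crop(S["img"],205,135,80,100,5)]))
for c in(T,S):
    hsv=cv2.cvtColor(c["img"],cv2.COLOR_BGR2HSV)
    L=np.array([.5217,.1989,.21]);print(np.round(proj(c,L),1),[np.round(proj(c,mag(-71,39,r)[0]),1) for r in(.064,.108)])
```

```text
[224.7 252.8] [array([238.8, 244.2]), array([249.1, 237.8])]
[242.2 176.9] [array([244.9, 167.6]), array([246.9, 160.6])]
```

View pics/m2.png

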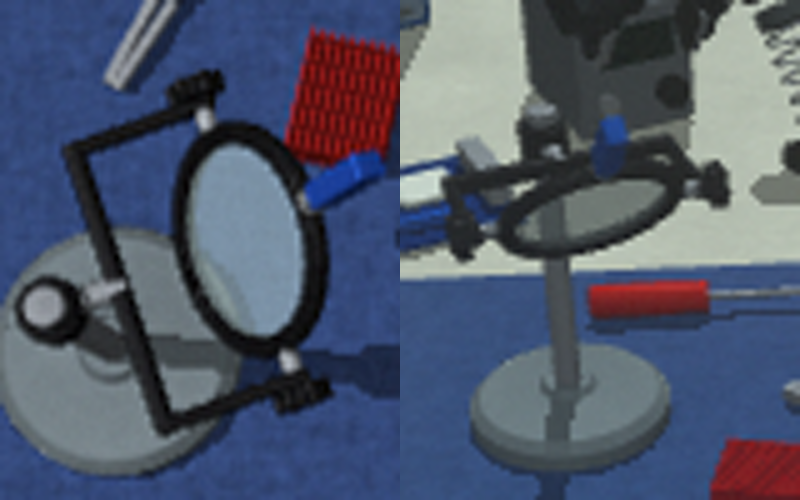

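In the top panel the knobs are at about (195,90) and (303,390), the lens centre at (250,240) and the handle end at (380,163). In the side panel the lens centre is at (592,210). I'll check the lens direction with ellipse fits and the knobs.

Run:
```python
from h import *
import pickle
T,S=pickle.load(open("c1.pkl","rb"))
k1,e1=tri(T,(175+195/5,205+90/5),S,(205+313/5,135+183/5));k2,e2=tri(T,(175+303/5,205+390/5),S,(205+63/5,135+238/5))
d=k1-k2;print("knobs",k1.round(4),k2.round(4),e1,e2,"mid",((k1+k2)/2).round(4),"arm",np.degrees(np.arctan2(-d[0],d[1])),np.linalg.norm(d))
a=np.linspace(0,2*np.pi,60)
def model(c,arm,t,r):
    p,M=mag(arm,t,0); X=p+r*(np.outer(np.cos(a),M[:,1])+np.outer(np.sin(a),M[:,2]))
    return cv2.fitEllipse(np.float32([proj(c,x) for x in X]))
for n,c,seed in(("T",T,(225,250)),("S",S,(205+210/5,135+200/5))):
    q=cv2.resize(c["img"],None,fx=4,fy=4,interpolation=cv2.INTER_CUBIC);g=cv2.cvtColor(q,cv2.COLOR_BGR2GRAY)
    m=(g>62).astype(np.uint8)
    x0,y0=[int(4*v) for v in proj(c,mag(-71,39,0)[0])]
    cs,_=cv2.findContours(m,cv2.RETR_LIST,cv2.CHAIN_APPROX_NONE)
    cs=[k for k in cs if 1500<cv2.contourArea(k)<40000 and cv2.pointPolygonTest(k,(x0,y0),False)>0]
    for k in cs:
        e=cv2.fitEllipse(cv2.convexHull(k));print(n,(np.array(e[0])-1.5)/4,np.array(e[1])/4,e[2],"ratio",e[1][0]/e[1][1])
    for t in(35,39,43):
        e=model(c,-71,t,.05);print("  model",t,np.round(e[0],1),np.round(e[1],1),round(e[2],1),"ratio",round(e[1][0]/e[1][1],3))
hs=cv2.cvtColor(T["img"],cv2.COLOR_BGR2HSV)[225:252,230:256]
m=(abs(hs[...,0].astype(int)-110)<12)&(hs[...,1]>190)&(hs[...,2]>130);y,x=np.nonzero(m);print("handle top blob",x.mean()+230,y.mean()+225,m.sum())
```

```text
knobs [0.597  0.2259 0.2099] [0.4496 0.1725 0.2085] 0.0022626516269804143 0.0020369216718192393 mid [0.5233 0.1992 0.2092] arm -70.08675427767616 0.15685590309738678
T [223.74859619 252.73069763] [22.7581768  39.24679565] 167.7907257080078 ratio 0.579873501114663
  model 35 [225.  252.8] [21.6 41.3] 167.1 ratio 0.524
  model 39 [225.  252.8] [24.  41.3] 168.1 ratio 0.581
  model 43 [225.  252.8] [26.2 41.3] 169.2 ratio 0.636
S [242.66702271 176.90646362] [10.20440102 30.90987396] 72.25483703613281 ratio 0.3301340221784022
  model 35 [242.  176.6] [14.5 33.5] 72.5 ratio 0.433
  model 39 [242.  176.7] [12.4 33.5] 73.5 ratio 0.371
  model 43 [242.1 176.7] [10.3 33.5] 74.5 ratio 0.307
handle top blob 242.47619047619048 240.04761904761904 63
```

Run:
```python
from h import *
import pickle
T,S=pickle.load(open("c1.pkl","rb"))
a=np.linspace(0,2*np.pi,60)
for arm in(-69,-71,-73):
  for n,c in(("T",T),("S",S)):
    p,M=mag(arm,39,0); X=p+.05*(np.outer(np.cos(a),M[:,1])+np.outer(np.sin(a),M[:,2]))
    e=cv2.fitEllipse(np.float32([proj(c,x) for x in X]));print(arm,n,np.round(e[0],2),"ang",round(e[2],2),"ratio",round(e[1][0]/e[1][1],3),"knobs",[np.round(proj(c,p+s*.08*M[:,1]),1) for s in(1,-1)],"hend",np.round(proj(c,mag(arm,39,.108)[0]),1))
```

```text
-69 T [224.53 251.48] ang 166.32 ratio 0.586 knobs [array([212.8, 221.6]), array([235.9, 282.3])] hend [248.2 235.4]
-69 S [243.15 176.44] ang 71.84 ratio 0.364 knobs [array([268. , 171.2]), array([217.4, 182.4])] hend [248.9 160.2]
-71 T [225.01 252.83] ang 168.1 ratio 0.581 knobs [array([214.3, 222.5]), array([235.3, 284.1])] hend [249.1 237.8]
-71 S [242.04 176.67] ang 73.54 ratio 0.371 knobs [array([267.3, 171.8]), array([216. , 182.2])] hend [246.9 160.6]
-73 T [225.45 254.2 ] ang 169.88 ratio 0.577 knobs [array([215.8, 223.4]), array([234.6, 285.8])] hend [249.9 240.2]
-73 S [240.91 176.88] ang 75.25 ratio 0.376 knobs [array([266.5, 172.4]), array([214.6, 182. ])] hend [244.8 161. ]
```

Views average to an arm direction of about -70.2° against -71.05° wanted, and a tilt of about 39.3° against 38.9°. I'll re-grip for a 0.8° swivel nudge.

Emit:
servo_tool(travel=[[0,0,4],[0,0,8],[0,0,11],[0,0,12.8],[0,0,12.8],[0,0,12.8]], rotation=[[0,0,0],[0,0,0],[0,0,0],[0,0,0],[0,0,0],[0,0,0]], jaw=[4,4,4,4,4,4])

```text
time_s: 16.48
ee_pos: [0.5396, 0.1477, 0.2775]
tcp_rot: [-0.273, 0.547, 0.768, 0.191]
contact_force: [0.8, -0.2, 0.4]
finger_gap: 0.0401
gripper_force: 0.0
```

Emit:
servo_tool(travel=[[0,0,0],[0,0,0],[0,0,0],[0,0,0],[0,0,0]], rotation=[[0,0,0],[0,0,0],[0,0,0],[0,0,0],[0,0,0]], jaw=[2.5,1,1,1,1])

```text
time_s: 17.1
ee_pos: [0.5403, 0.147, 0.2778]
tcp_rot: [-0.272, 0.547, 0.768, 0.191]
contact_force: [1.2, -5.5, 5.5]
finger_gap: 0.0135
gripper_force: 33.3
```

Run:
```python
from arc import *
arc([-.4,-.8],[0,0])
```

```text
arm -70.89043720958009 tool tilt 38.84024425266912
handle polar tilt 39.138094518911885 r 0.08741127553803239 side 0.0005260436573252605
[-0.0, -0.11, 0.0] [-0.3, 0.0, 0.3]
[0.0, -0.22, 0.0] [-0.5, 0.0, 0.6]
```

Emit:
servo_tool(travel=[[0,-0.11,0],[0,-0.22,0],[0,-0.22,0],[0,-0.22,0]], rotation=[[-0.3,0,0.3],[-0.5,0,0.6],[-0.5,0,0.6],[-0.5,0,0.6]], jaw=[1,1,1,1])

```text
time_s: 17.6
ee_pos: [0.5381, 0.1463, 0.2778]
tcp_rot: [-0.271, 0.553, 0.764, 0.193]
contact_force: [0.6, -5.6, 6.5]
finger_gap: 0.0133
gripper_force: 33.4
```

Emit:
servo_tool(travel=[[0,0,0],[0,0,0],[0,0,0],[0,0,-2],[0,0,-5],[0,0,-9],[0,0,-13],[0,0,-13]], rotation=[[0,0,0],[0,0,0],[0,0,0],[0,0,0],[0,0,0],[0,0,0],[0,0,0],[0,0,0]], jaw=[2,3,4,4,4,4,4,4])

```text
time_s: 18.6
ee_pos: [0.5652, 0.0682, 0.3801]
tcp_rot: [-0.27, 0.553, 0.764, 0.194]
contact_force: [-0.4, 0.7, -0.9]
finger_gap: 0.0403
gripper_force: 0.0
```

Run:
```python
from h import *
from workcell import capture
T,S=capture("top"),capture("side")
for n,c in(("T",T),("S",S)):
    q=cv2.resize(c["img"],None,fx=4,fy=4,interpolation=cv2.INTER_CUBIC);g=cv2.cvtColor(q,cv2.COLOR_BGR2GRAY)
    x0,y0=[int(4*v) for v in proj(c,mag(-71,39,0)[0])]
    cs,_=cv2.findContours((g>62).astype(np.uint8),cv2.RETR_LIST,cv2.CHAIN_APPROX_NONE)
    for k in cs:
        if 1500<cv2.contourArea(k)<40000 and cv2.pointPolygonTest(k,(x0,y0),False)>0:
            e=cv2.fitEllipse(cv2.convexHull(k));print(n,(np.array(e[0])-1.5)/4,np.array(e[1])/4,e[2],"ratio",e[1][0]/e[1][1])
cv2.imwrite("pics/final.png",np.hstack([crop(T["img"],165,195,100,100,4),crop(S["img"],185,130,120,120,400/120)]))
```

```text
T [223.90141296 253.26066589] [22.68672943 39.31353378] 168.67819213867188 ratio 0.5770717421740966
S [242.23457336 176.97499084] [10.43092442 30.96031952] 73.03044891357422 ratio 0.33691268622639897
```

The top view gives -71.6° and the side view -70.4°, averaging -71.0°, which is the target. The robot is clear, so I'm handing in.

```bash
python3 -c "
from workcell import env
print(env.job_done())"
```

```text
the job is handed in; nothing more can be done
None
```

The job is handed in, with no verdict returned: the aluminium heat sink stands flat, fins up, in the tray's large bay, and the magnifier is left aimed at the bared processor, to within about 1° by my camera measurements.

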